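# Clamp a headstock ear in the gluing jig and hold the squeeze

### The arm

A 6-joint arm with a two-finger parallel gripper is mounted at the origin on the work surface. World frame = base frame: x ahead of the robot, y to its left, z up, the work surface at z = 0. Lengths are in m, angles in rad, forces in N, time in s.
With the tool pointing down it reaches from about 0.375 to 0.9 m from the base axis. Payload 3.1 kg.
Tool frame: the origin (TCP) lies between the finger pads; the fingertips stand manip.nose_length ahead of it and the grasp point (between the pads) lies 5 mm behind it (manip.nose_length is the distance from the TCP to the fingertips, in m); z points along the fingers, y is the line along which they close (so a half turn about z gives the same grasp; the last joint's range is limited). The gripper opens to 85 mm and grips with 20 to 120 N. Pads are 22 mm wide; open, the fingers measure 114 mm over their backs; the gripper's body (76 mm by 85 mm) begins 54 mm behind the grasp point. The pads swing forward as they close: fully open they stand 13 mm farther back than shut.
Start: joints at [0.946, 0.527, 1.433, -0, 1.181, -0.178], TCP at [0.27, 0.564, 0.214] pointing down, gripper open.
Joint ranges: [-3.08, 3.08], [-0.75, 2.2], [0.22, 2.44], [-1.43, 4.57], [0, 2.65], [-2.85, 2.85]. Speed limits (rad/s): [2.79, 2.79, 3.14, 3.14, 3.14, 3.14].

### API

Orientations are given as a unit quaternion [x, y, z, w].
In Python, from station import monitor, eyes, job, manip gives the robot as it stands.
- The arm moves only by the shell command python3 -m pendant 'ROWS' [FORCE]. ROWS is JSON, a list that holds one entry, the list of rows, each a list of 7 numbers: the shift along the tool's x, y, z as a fraction of full scale, then the turn, a rotation vector about the tool's x, y, z as a fraction of full scale, then the opening, from 0 (shut) to 1 (fully open). A call has 1 to 20 rows; each row shifts and turns the commanded pose from where the row before left it, along the tool's axes as they then stand; what a row does not reach is not made up. Full scale, the value 1, is 800 mm for a shift and 0.12 rad for a turn. A row lasts 1/10 s, in which the tool goes at most 50 mm and 8.59 degrees, less where a joint would pass 70% of its speed; a pose out of reach is approached as far as the arm can. A call with a number of a shift or a turn outside -1 to 1 is refused whole. A call with a gripper value outside its range is refused whole. The fingers move at their own pace and stop on an object; FORCE is the grip in N (left out, the last holds). Time passes only in rows, so rows that do not move let the fingers close. It gives the time, the measured TCP pose, the force, the opening and the grip force at its end, in the units of the state.
- monitor.sense(): the state, without advancing time (a new reading comes with each control period).
- eyes.snapshot(name): name is "side" or "top"; returns a dict with "pixels" (480x640x3 uint8, red, green, blue), "depth" (480x640 float32, m along the optical axis (not along the pixel's ray), 0 where there is no reading), "intrinsics" (3x3 intrinsics, pixels), "k1" (the pictures are not rectified: a ray, as slopes to the right and down, at radius r is drawn at 1 + k1 r^2 times it, then the intrinsics apply), "eye" and "attitude" of the camera in the world. Camera axes: x right, y down, z forward; pixel columns grow to the right and rows downward; lengths in m; the calibration is good to about 2 mm. A picture is of the moment at which its call begins.
- job.sign_off(): hands the job in; it is judged then, once.
The state is a dict: "t": time; "q": joint angles; "qd": joint speeds; "tau": joint torques, N m; "tcp_pos": TCP position; "tool_rot": TCP orientation; "force": force on the tool from outside, world axes, zero at the start; "ft_torque": the same for the moment, N m; "finger_gap": opening from 0.0 (shut) to 1.0 (fully open); "gripper_force": force on a finger pad.
Only numpy, scipy, OpenCV 4.12 (cv2) and the standard library are available. Lean on these libraries where they do the work, as an engineer would, in place of code of your own. Each camera call takes 0.05 s, during which the arm holds its last target. There are 200 camera calls.

### The job

On the gluing jig, first swing the wooden hold-down round until it lies squarely across the loose ear (the small glued block) and the headstock, so the ear cannot ride up. Then reach round the bar clamp's pistol grip and pump its orange trigger, letting it spring right back between strokes, until the moving jaw has touched the ear and pressed it home against the headstock, and keep the trigger squeezed: firm but gentle, about 10 N of hand force, so that the soft wood is not crushed. The glue needs pressure until it grabs, so the program finishes while you are still holding the trigger squeezed; let only the clamp move the jaw and the ear, and leave the other things on the bench alone.

Things in the scene. Friction and masses are not known exactly. Their poses are not given: they have to be found in the camera images.
- jig: fixed plywood gluing jig with a guitar neck, headstock end towards the robot. Origin on the bench where the clamp's bar crosses under the headstock's centre line; x along the headstock away from the robot, y left along the bar, z up. Board top z = 18 mm. Headstock core: y -25 to +25 mm, top z = 62 mm; one ear is already glued on its +y side, the loose ear belongs against its face at y = -25 mm.
- clamp: black one-hand bar clamp fixed on its side: bar, jaws, grip, trigger in one level plane 52 mm above the bench. Origin on the bar axis at the fixed pad's face, mid-plane; axes as the jig's (y to the bar's tail, x to the jaw tips). Housing y 8..108, x -20..32, 28 thick. Pistol grip points to -x (robot), x -20..-125 mm, 22 thick in y (62..84), 26 in z, free all round; trigger in front of it (-y).
- grip_back (a point): middle of the back (+y) face of the pistol grip, where a finger can bear: 62 mm from the bar axis, in the mid-plane. From here to the front of the trigger blade is 55 mm with the trigger released, 36 mm fully squeezed.
- trigger: orange trigger hinged in the housing (origin on the pivot, 8 mm beyond the bar axis). Blade 22 mm tall in z, 10 thick, about 60 long. Full stroke: 18 mm at the blade towards the grip (0.26 rad) to a stop; a 2 to 3 N spring returns it. Each full stroke from released draws the jaw 5 mm, one tooth of the ratchet, in its second half and takes about 6 N. Let go, the jaw stays but its pressure is lost.
- trigger_blade (a point): middle of the front (-y) face of the trigger blade, where a finger pushes; moves with it. With the ear pressed home the trigger stops short of its full stroke, and each further newton here gives 2 to 2.5 N at the jaw. Should the jaw meet the ear just at the end of a stroke, let the trigger out and squeeze again.
- jaw: the clamp's steel bar, toothed on one edge, and the black moving jaw on its -y end. Slides along the clamp's y only: origin 0 to 38 mm along +y from the clamp's origin, growing as the clamp closes (starts at 0 to 12 mm); 26 mm means the ear is pressed home.
- jaw_face (a point): centre of the working (+y) face of the moving jaw's orange pad (36 mm in x, 21 mm in z), 64 mm from the bar's axis.
- ear: loose mahogany ear, a block 100 (x) x 14 (y) x 20 mm (z), lying on the jig's riser between the moving jaw and the headstock's -y side, up to 3 mm off it. Origin at the centre of its underside, 42 mm above the bench; pressed home its origin is at y = -32 mm in the jig's frame.
- holddown (a joint): swivel of the hold-down, a flat dark wooden bar 22 mm wide and 84 mm long that turns level about a post beside the ear. 0 rad: squarely across the ear and headstock (pointing along the jig's +y); positive: swung clockwise as seen from above, towards the jig's +x. It turns stiffly (about 1 N at the knob) and stays where it is left; travel -0.3 to 1.5 rad.
- holddown_knob (a point): centre of the round dowel knob near the hold-down's free end: 14 mm across, 24 mm tall, standing on the bar, its top 98 mm above the bench and its foot 74 mm; 52 mm from the swivel axis.
- holddown_pivot (a point): swivel axis of the hold-down, at the underside of its bar, 66 mm above the bench.
- glue: white glue bottle with yellow cap, 42 mm across, 125 mm tall; origin at the centre of its underside. Leave alone.
- tape: roll of green masking tape lying flat, 100 mm across, 24 mm tall; origin at the centre of its underside. Leave alone.
- tub: clear plastic tub, 84 mm across, 55 mm tall; origin at the centre of its underside. Leave alone.
- spare: spare ear, a mahogany block 100 x 14 x 20 mm lying on the bench; origin at the centre of its underside. Leave alone.
There are look-alikes about, which are no part of the job. Leave any turquoise look-alike of the ear alone.

How it is judged:
On the way, in this order (a step that is already met when the one before it is completed fails the run):
1. the hold-down lies squarely across the ear and headstock, before the jaw has pressed the ear (value of joint holddown between -0.2 and 0.2 rad and contact force between jaw and ear below 1 N), for 0.2 s.
2. pumped by the trigger, the jaw has touched the ear and presses it against the headstock (contact force between jaw and ear above 6 N and y of ear in the frame of jig above -0.0335 m and contact force between the fingers and trigger above 2 N), for 0.2 s.
At the end, for the whole second after the job is handed in: The robot's fingers are holding the trigger squeezed (over 2 N on it); the moving jaw presses the ear with 6 to 75 N; the ear lies home against the headstock (within 1.5 mm), flat on the riser and parallel to it; the hold-down is still squarely across within 0.25 rad (14 degrees) (all of step 2 and contact force between jaw and ear below 75 N and z of ear in the frame of jig below 0.0445 m and angle between the x axis of ear and the x axis of jig, either way round below 0.04 rad and value of joint holddown between -0.25 and 0.25 rad); the arm keeps its last pose, push and grip.
It fails at once if the jaw crushes the ear (over 110 N) (contact force between jaw and ear above 110 N).
It fails at once if the robot pushes the jaw or the bar by hand (contact force between any of the fingers, the arm and jaw above 2 N).
It fails at once if the robot pushes the ear by hand (contact force between any of the fingers, the arm and ear above 2 N).
It fails at once if the glue bottle, tape, tub or spare ear is disturbed (distance of any of glue, tape, tub, spare from where it was at the start of the episode above 0.02 m).
It also fails if it takes over 59 s, if anything falls off the work surface, if the arm or the gripper's body presses on something with over 40 N, if the wrist force passes 120 N, or if a joint passes its speed limit or range.

## Working session

There is one attempt and no reset: what is moved stays moved. The work goes in short steps, Python scripts to look and compute and a shell command to move; the robot and the scene stay as the last step left them, time stands still between calls to the robot, and variables do not carry over. Pictures are saved under pics/ and viewed, at most 12 in all, crops included, and the job is handed in when it is done.

```bash
ls; mkdir -p pics; cat > h.py <<'E'
import numpy as np, cv2
from station import monitor, eyes, job, manip
from scipy.spatial.transform import Rotation as R
def rot(a):
    a=np.array(a,float)
    return a if a.shape==(3,3) else R.from_quat(a).as_matrix()
def ray(s,u,v):
    K=np.array(s["intrinsics"]);k=s["k1"]
    p=cv2.undistortPoints(np.array([[[u,v]]],float),K,np.array([k,0,0,0,0.]))[0,0]
    return rot(s["attitude"])@np.array([p[0],p[1],1.])
def onplane(s,u,v,z):
    d=ray(s,u,v);e=np.array(s["eye"]);return e+d*(z-e[2])/d[2]
def cloud(s):
    K=np.array(s["intrinsics"]);v,u=np.mgrid[0:480,0:640]
    p=cv2.undistortPoints(np.stack([u,v],-1).reshape(-1,1,2).astype(float),K,np.array([s["k1"],0,0,0,0.]))[:,0]
    d=s["depth"].reshape(-1,1)
    return (np.hstack([p*d,d])@rot(s["attitude"]).T+np.array(s["eye"])).reshape(480,640,3)
def save(n,f):
    s=eyes.snapshot(n);cv2.imwrite("pics/"+f,s["pixels"][...,::-1]);return s
E
python3 - <<'E'
from h import *
import pickle
for n in("top","side"):
    s=save(n,n+"0.png");pickle.dump(s,open(n+"0.pkl","wb"));print(n,s["eye"],s["attitude"],s["intrinsics"],s["k1"])
print(manip.nose_length,monitor.sense())
E
```

```text
pics
top [ 4.27324604e-01 -5.42959908e-04  1.12153786e+00] [ 0.7069566  -0.70535534  0.04443721 -0.02667467] [[529.86000371   0.         319.42491785]
 [  0.         529.86000371 236.66273708]
 [  0.           0.           1.        ]] 0.04850739617081908
side [-0.01996466 -0.65255237  0.94176755] [ 0.86926523 -0.32555295  0.12572356 -0.35012402] [[495.44281238   0.         318.74409784]
 [  0.         495.44281238 235.13403335]
 [  0.           0.           1.        ]] 0.04403841133875809
0.014 {'t': 0.1, 'q': array([ 9.45542087e-01,  5.28380444e-01,  1.43374829e+00, -4.57323394e-06,
        1.18138403e+00, -1.78479959e-01]), 'qd': array([ 0.00020041, -0.00200302, -0.00575303,  0.00039421,  0.00068185,
       -0.00090968]), 'tau': array([ 2.96847338e-04, -4.43302774e+01, -1.78586429e+01, -2.51540150e-04,
        3.83636696e-03,  4.70378211e-06]), 'tcp_pos': array([0.26960874, 0.56312895, 0.21273528]), 'tool_rot': array([ 2.21532916e-01,  9.75152422e-01, -8.84396711e-04, -3.73567261e-04]), 'force': array([-0.4794501 ,  0.32520386,  0.9220338 ]), 'ft_torque': array([ 0.01823779,  0.01786639, -0.02640945]), 'gripper_force': 0.0, 'finger_gap': 0.9996181800791514}
```

View pics/top0.png

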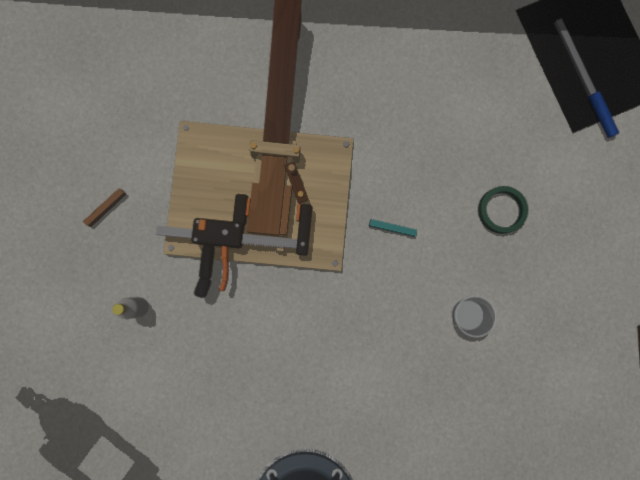

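View pics/side0.png

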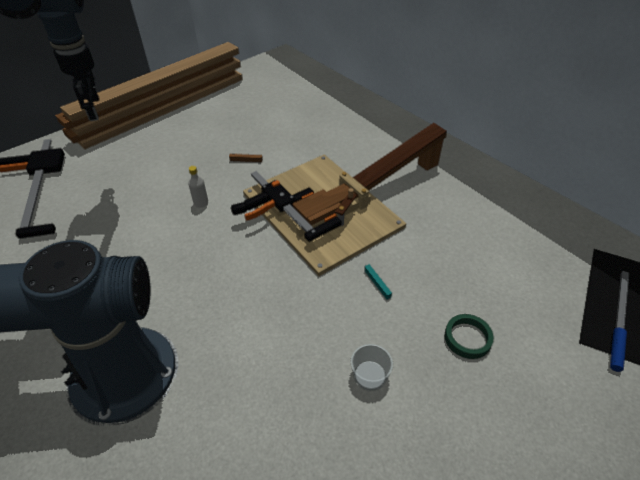

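```bash
python3 - <<'E'
from h import *
import pickle
s=pickle.load(open("top0.pkl","rb"));t=pickle.load(open("side0.pkl","rb"))
a=cv2.resize(s["pixels"][150:305,155:355],(800,620),interpolation=cv2.INTER_CUBIC)[:600]
cv2.imwrite("pics/crop.png",a[...,::-1])
a=cv2.resize(t["pixels"][150:270,225:385],(800,600),interpolation=cv2.INTER_CUBIC)
cv2.imwrite("pics/crop2.png",a[...,::-1])
E
```

```text
(no output)
```

View pics/crop.png

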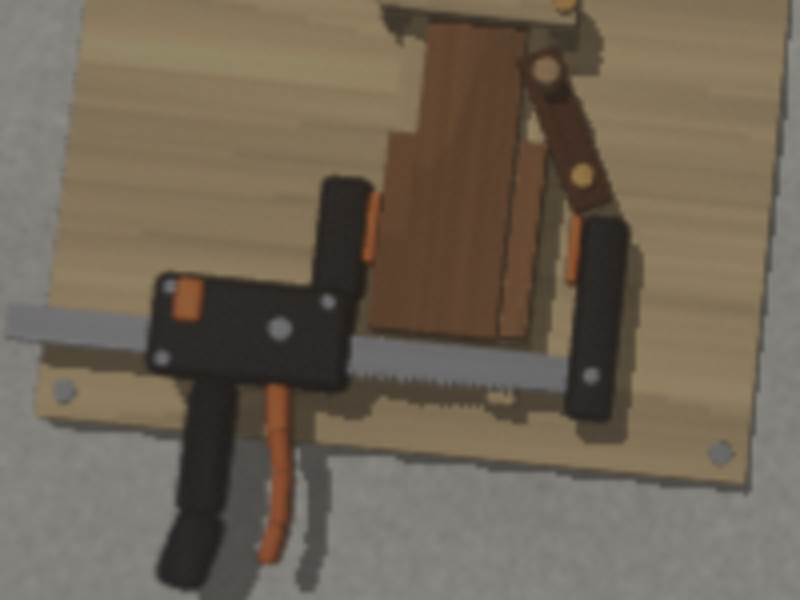

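View pics/crop2.png

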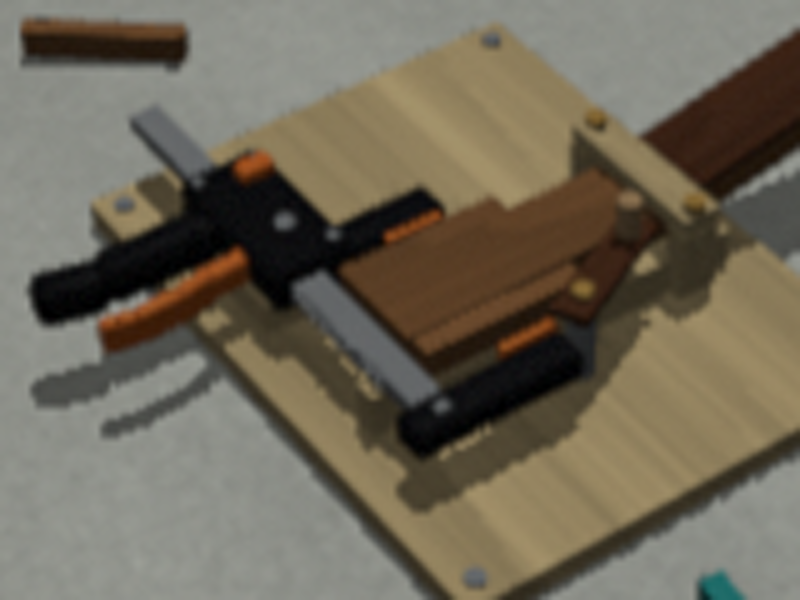

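```bash
python3 - <<'E'
from h import *
import pickle
s=pickle.load(open("top0.pkl","rb"));t=pickle.load(open("side0.pkl","rb"))
P={}
def c(n,x,y,z):
    P[n]=onplane(s,155+x/4-.375,150+y/4-.375,z);print(n,P[n].round(4))
c("knob",547,70,.098);c("pivot",582,175,.076)
c("s1",64,390,.02);c("s2",720,453,.02)
c("barL",8,322,.058);c("barR",565,373,.058)
c("tp",280,328,.066)
c("hL1",157,275,.066);c("hL2",150,370,.066);c("hR2",345,387,.066)
c("gripA",212,385,.065);c("gripB",200,510,.065);c("trigA",281,400,.063);c("trigM",284,470,.063);c("trigB",270,560,.063)
c("gripBackTop",192,440,.060);c("grFront",232,440,.06)
c("fixpad",372,228,.060);c("jawpad",578,250,.060);c("headBL",371,328,.062);c("headBR",498,340,.062);c("earBR",524,338,.062);c("earTL",528,143,.062);c("earTR",546,146,.062)
for a,b in(("s1","s2"),("barL","barR"),("hL2","hR2"),("headBL","headBR")):
    d=P[a]-P[b];print(a,np.arctan2(-d[0],d[1]))
C=cloud(t);D=cloud(s)
for nm,x,y in(("knob",547,70),("grip",205,470),("trig",284,470),("tp",280,328)):print(nm,D[int(150+y/4),int(155+x/4)])
for nm,x,y in(("knob",629,200),("grip",130,260)):print("side",nm,C[int(150+y/5),int(225+x/5)])
E
```

```text
knob [0.6677 0.029  0.098 ]
pivot [0.6197 0.0119 0.076 ]
s1 [0.5158 0.2789 0.02  ]
s2 [ 0.4839 -0.0599  0.02  ]
barL [0.5467 0.2978 0.058 ]
barR [0.522  0.0202 0.058 ]
tp [0.5434 0.1619 0.066 ]
hL1 [0.5697 0.2232 0.066 ]
hL2 [0.5222 0.2255 0.066 ]
hR2 [0.514  0.1293 0.066 ]
gripA [0.5149 0.1951 0.065 ]
gripB [0.453  0.1995 0.065 ]
trigA [0.5076 0.1612 0.063 ]
trigM [0.4728 0.1591 0.063 ]
trigB [0.4284 0.165  0.063 ]
gripBackTop [0.4878 0.2052 0.06  ]
grFront [0.4878 0.1855 0.06  ]
fixpad [0.5949 0.1177 0.06  ]
jawpad [0.5843 0.0139 0.06  ]
headBL [0.544  0.1173 0.062 ]
headBR [0.5382 0.0538 0.062 ]
earBR [0.5392 0.0407 0.062 ]
earTL [0.6385 0.0394 0.062 ]
earTR [0.6371 0.0303 0.062 ]
s1 -0.09394718598076249
barL -0.08873704624223562
hL2 -0.08494110438378331
headBL -0.09122108738915481
knob [0.66717238 0.02962614 0.10149382]
grip [0.47300944 0.1976136  0.0632486 ]
trig [0.47301395 0.15815886 0.06406803]
tp [0.54248106 0.16099346 0.06716825]
side knob [0.6633345  0.02728793 0.10195154]
side grip [0.46578119 0.19223725 0.06674678]
```

```bash
python3 -m pendant '[[[-0.0527,-0.0277,0,0,0,0,0.5],[-0.0527,-0.0277,0,0,0,0,0.5],[-0.0527,-0.0277,0,0,0,0,0.5],[-0.0527,-0.0277,0,0,0,0,0.5],[-0.0527,-0.0277,0,0,0,0,0.5],[-0.0527,-0.0277,0,0,0,0,0.5],[-0.0527,-0.0277,0,0,0,0,0.5],[-0.0527,-0.0277,0,0,0,0,0.5],[-0.0527,-0.0277,0,0,0,0,0.5],[-0.0527,-0.0277,0,0,0,0,0.5],[-0.0527,-0.0277,0,0,0,0,0.5],[-0.0527,-0.0277,0,0,0,0,0.5],[-0.0527,-0.0277,0,0,0,0,0.5],[-0.0527,-0.0277,0,0,0,0,0.5]]]' 20
python3 -m pendant '[[[0,0,0,0,0,0.983,0.5],[0,0,0,0,0,0.983,0.5],[0,0,0,0,0,0.983,0.5],[0,0,0,0,0,0.983,0.5],[0,0,0,0,0,0.983,0.5],[0,0,0,0,0,0.983,0.5],[0,0,0,0,0,0.983,0.5],[0,0,0,0,0,0.983,0.5],[0,0,0,0,0,0.983,0.5],[0,0,0,0,0,0.983,0.5],[0,0,0,0,0,0.983,0.5],[0,0,0,0,0,0.983,0.5],[0,0,0,0,0,0.983,0.5],[0,0,0,0,0,0.983,0.5],[0,0,0,0,0,0.983,0.5],[0,0,0,0,0,0.983,0.5],[0,0,0,0,0,0.983,0.5],[0,0,0,0,0,0.983,0.5],[0,0,0,0,0,0.983,0.5],[0,0,0,0,0,0.983,0.5]]]' 20
cat >> h.py <<'E'
def plan(target,heading=None):
    s=monitor.sense();M=rot(s["tool_rot"]);d=M.T@(np.array(target)-s["tcp_pos"])
    h=np.arctan2(M[1,1],M[0,1])
    print("t",round(s["t"],2),"tcp",np.round(s["tcp_pos"],4),"z",M[:,2].round(3),"head",h.round(3),"tool d mm",(d*1e3).round(1),"frac",(d/.8).round(4),"turn",None if heading is None else round((h-heading)/.12,2),"F",np.round(s["force"],1),"gap",round(s["finger_gap"],3),round(s["gripper_force"],1))
E
python3 - <<'E'
from h import *
import pickle
plan([.668,.029,.092],-1.23)
s=pickle.load(open("top0.pkl","rb"));D=cloud(s)
# crossbar, in column strip
print(D[142:172:2,275].round(3).tolist());print(D[142:172:2,290].round(3).tolist())
E
```

```text
t: 1.5
tcp_pos: [0.6688, 0.0271, 0.213]
tool_rot: [0.222, 0.975, 0.0, -0.001]
force: [0.5, 1.3, 1.2]
finger_gap: 0.501
gripper_force: 0.0
t: 3.5
tcp_pos: [0.6678, 0.0289, 0.2129]
tool_rot: [0.986, 0.165, -0.001, -0.0]
force: [0.8, -0.7, -0.2]
finger_gap: 0.503
gripper_force: 0.0
t 3.5 tcp [0.6678 0.0289 0.2129] z [-0.001  0.    -1.   ] head -1.24 tool d mm [  0.4   0.  120.9] frac [0.0005 0.     0.1512] turn -0.08 F [ 0.8 -0.7 -0.2] gap 0.503 0.0
[[0.729, 0.064, 0.058], [0.72, 0.063, 0.076], [0.716, 0.063, 0.077], [0.712, 0.063, 0.076], [0.708, 0.063, 0.076], [0.703, 0.063, 0.078], [0.701, 0.063, 0.071], [0.699, 0.063, 0.063], [0.694, 0.063, 0.066], [0.691, 0.063, 0.061], [0.685, 0.063, 0.067], [0.683, 0.063, 0.06], [0.678, 0.063, 0.064], [0.673, 0.063, 0.065], [0.669, 0.063, 0.065]]
[[0.733, 0.034, 0.045], [0.72, 0.033, 0.078], [0.716, 0.033, 0.078], [0.712, 0.033, 0.075], [0.707, 0.033, 0.078], [0.704, 0.033, 0.077], [0.7, 0.033, 0.073], [0.697, 0.033, 0.071], [0.7, 0.034, 0.042], [0.695, 0.033, 0.045], [0.691, 0.033, 0.044], [0.673, 0.032, 0.104], [0.67, 0.032, 0.099], [0.665, 0.032, 0.1], [0.663, 0.032, 0.096]]
```

```bash
python3 -m pendant '[[[0,0,0.03,0,0,0,0.5],[0,0,0.03,0,0,0,0.5],[0,0,0.03,0,0,0,0.5],[0,0,0.03,0,0,0,0.5],[0,0,0.0275,0,0,0,0.5],[0,0,0,0,0,0,0],[0,0,0,0,0,0,0],[0,0,0,0,0,0,0],[0,0,0,0,0,0,0],[0,0,0,0,0,0,0],[0,0,0,0,0,0,0]]]' 20
python3 -c "
from h import *
plan([.668,.029,.092],-1.23)"
```

```text
t: 4.6
tcp_pos: [0.6687, 0.0288, 0.0965]
tool_rot: [0.986, 0.167, 0.001, 0.0]
force: [-0.2, 0.0, 0.4]
finger_gap: -0.002
gripper_force: 0.0
t 4.6 tcp [0.6687 0.0288 0.0965] z [ 0.001 -0.    -1.   ] head -1.235 tool d mm [-0.6 -0.4  4.5] frac [-0.0007 -0.0005  0.0056] turn -0.04 F [-0.2  0.   0.4] gap -0.002 0.0
```

```bash
python3 - <<'E'
from h import *
import pickle
s=eyes.snapshot("top");t=eyes.snapshot("side")
a=cv2.resize(s["pixels"][140:260,220:340],(400,400),interpolation=cv2.INTER_CUBIC)
b=cv2.resize(t["pixels"][120:240,300:420],(400,400),interpolation=cv2.INTER_CUBIC)
cv2.imwrite("pics/c3.png",np.hstack([a,b])[...,::-1])
E
```

```text
(no output)
```

View pics/c3.png

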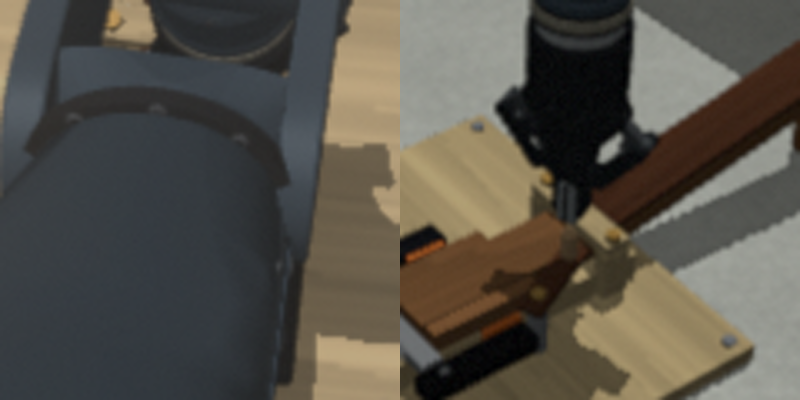

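```bash
python3 - <<'E'
from h import *
t=eyes.snapshot("side");C=cloud(t)
def proj(p,s):
    q=rot(s["attitude"]).T@(np.array(p)-s["eye"]);r=q[:2]/q[2];r=r*(1+s["k1"]*(r@r));K=s["intrinsics"];return K[0][0]*r[0]+K[0][2],K[1][1]*r[1]+K[1][2]
print(proj([.6678,.029,.098],t),proj([.6678,.029,.074],t),"tip exp",proj([.6687,.0288,.0825],t))
for v in range(174,200,2): print(v,[(*C[v,u].round(3),*t["pixels"][v,u]) for u in(348,351,354)])
cv2.imwrite("pics/c4.png",cv2.resize(t["pixels"][160:210,320:380],(720,600),interpolation=cv2.INTER_CUBIC)[...,::-1])
E
```

```text
(np.float64(350.7506994164946), np.float64(190.07306248544336)) (np.float64(350.40427692375687), np.float64(197.03190518120698)) tip exp (np.float64(350.8310286818942), np.float64(194.47438108350144))
174 [(np.float64(0.655), np.float64(0.029), np.float64(0.158), np.uint8(37), np.uint8(39), np.uint8(40)), (np.float64(0.656), np.float64(0.02), np.float64(0.163), np.uint8(9), np.uint8(13), np.uint8(13)), (np.float64(0.664), np.float64(0.016), np.float64(0.161), np.uint8(12), np.uint8(12), np.uint8(12))]
176 [(np.float64(0.659), np.float64(0.032), np.float64(0.148), np.uint8(47), np.uint8(50), np.uint8(50)), (np.float64(0.658), np.float64(0.021), np.float64(0.155), np.uint8(38), np.uint8(40), np.uint8(41)), (np.float64(0.661), np.float64(0.013), np.float64(0.158), np.uint8(11), np.uint8(12), np.uint8(13))]
178 [(np.float64(0.658), np.float64(0.031), np.float64(0.143), np.uint8(43), np.uint8(46), np.uint8(47)), (np.float64(0.659), np.float64(0.022), np.float64(0.147), np.uint8(49), np.uint8(51), np.uint8(52)), (np.float64(0.664), np.float64(0.016), np.float64(0.148), np.uint8(9), np.uint
[... 2389 characters left out ...]
.682), np.float64(0.031), np.float64(0.075), np.uint8(62), np.uint8(39), np.uint8(25))]
196 [(np.float64(0.66), np.float64(0.03), np.float64(0.081), np.uint8(58), np.uint8(43), np.uint8(29)), (np.float64(0.669), np.float64(0.028), np.float64(0.078), np.uint8(55), np.uint8(45), np.uint8(32)), (np.float64(0.678), np.float64(0.026), np.float64(0.074), np.uint8(61), np.uint8(36), np.uint8(21))]
198 [(np.float64(0.661), np.float64(0.031), np.float64(0.074), np.uint8(36), np.uint8(22), np.uint8(13)), (np.float64(0.666), np.float64(0.025), np.float64(0.075), np.uint8(39), np.uint8(27), np.uint8(17)), (np.float64(0.672), np.float64(0.02), np.float64(0.074), np.uint8(45), np.uint8(33), np.uint8(22))]
```

View pics/c4.png

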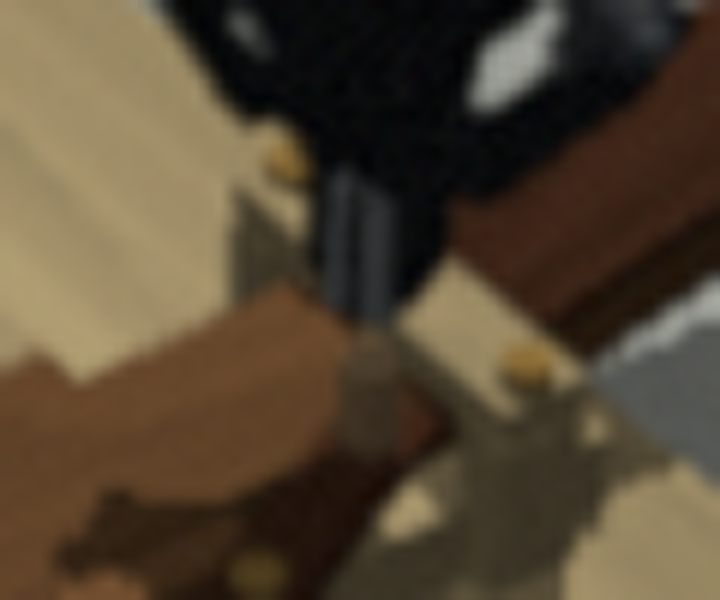

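```bash
python3 -m pendant '[[[0,0,0,0,0,0,0.5],[0,0,0,0,0,0,0.5],[0,0,0,0,0,0,0.5],[0,0,0,0,0,0,0.5],[0,0,0.012,0,0,0,0.5],[0,0,0.011,0,0,0,0.5],[0,0,0.01,0,0,0,0.5],[0,0,0,0,0,0,0],[0,0,0,0,0,0,0],[0,0,0,0,0,0,0],[0,0,0,0,0,0,0],[0,0,0,0,0,0,0]]]' 20
python3 - <<'E'
from h import *
plan([.668,.029,.092],-1.23)
t=eyes.snapshot("side")
cv2.imwrite("pics/c5.png",cv2.resize(t["pixels"][160:210,320:380],(480,400),interpolation=cv2.INTER_CUBIC)[...,::-1])
E
```

```text
t: 5.95
tcp_pos: [0.6679, 0.0288, 0.0688]
tool_rot: [0.986, 0.167, -0.0, -0.0]
force: [0.7, -1.1, -5.9]
finger_gap: 0.149
gripper_force: 20.4
t 5.95 tcp [0.6679 0.0288 0.0688] z [-0.001  0.    -1.   ] head -1.235 tool d mm [  0.1  -0.2 -23.2] frac [ 0.0002 -0.0002 -0.029 ] turn -0.04 F [ 0.7 -1.1 -5.9] gap 0.149 20.4
```

View pics/c5.png

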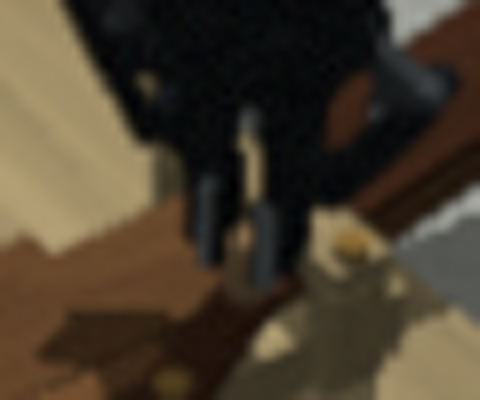

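```bash
python3 -m pendant '[[[-0.0004,-0.0074,0,0,0,-0.95,0],[-0.0004,-0.0074,0,0,0,-0.95,0],[-0.0004,-0.0074,0,0,0,-0.95,0],[-0.0004,-0.0074,0,0,0,-0.95,0],[-0.0004,-0.0074,0,0,0,-0.95,0]]]' 20
python3 -m pendant '[[[-0.0004,-0.0074,0,0,0,-0.95,0],[-0.0004,-0.0074,0,0,0,-0.95,0],[-0.0004,-0.0074,0,0,0,-0.95,0],[-0.0004,-0.0074,0,0,0,-0.95,0],[-0.0004,-0.0074,0,0,0,-0.95,0],[0,0,0,0,0,0,0]]]' 20
python3 - <<'E'
from h import *
plan([.6244,.0637,.0688],-.09)
E
```

```text
t: 6.5
tcp_pos: [0.6505, 0.0522, 0.0688]
tool_rot: [0.898, 0.44, -0.001, 0.0]
force: [-1.4, -2.0, -5.8]
finger_gap: 0.148
gripper_force: 20.3
t: 7.1
tcp_pos: [0.6229, 0.0625, 0.0688]
tool_rot: [0.74, 0.673, -0.002, -0.0]
force: [-1.3, -4.5, -5.7]
finger_gap: 0.15
gripper_force: 20.2
t 7.1 tcp [0.6229 0.0625 0.0688] z [-0.002 -0.002 -1.   ] head -0.095 tool d mm [ 1.4  1.4 -0. ] frac [ 0.0017  0.0018 -0.    ] turn -0.04 F [-1.3 -4.5 -5.7] gap 0.15 20.2
```

```bash
python3 -m pendant '[[[0,0,0,0,0,0,0],[0,0,0,0,0,0,0.5],[0,0,0,0,0,0,0.5],[0,0,0,0,0,0,0.5],[0,0,0,0,0,0,0.5],[0,0,-0.025,0,0,0,0.5],[0,0,-0.025,0,0,0,0.5],[0,0,-0.025,0,0,0,0.5],[0,0,-0.025,0,0,0,0.5],[0.0322,-0.0497,0,0,0,0,1],[0.0322,-0.0497,0,0,0,0,1],[0.0322,-0.0497,0,0,0,0,1],[0.0322,-0.0497,0,0,0,0,1]]]' 20
python3 -m pendant '[[[0,0,0,0,0,-0.94,1],[0,0,0,0,0,-0.94,1],[0,0,0,0,0,-0.94,1],[0,0,0,0,0,-0.94,1],[0,0,0,0,0,-0.94,1],[0,0,0,0,0,-0.94,1],[0,0,0,0,0,-0.94,1],[0,0,0,0,0,-0.94,1],[0,0,0,0,0,-0.94,1],[0,0,0,0,0,-0.94,1],[0,0,0,0,0,-0.94,1],[0,0,0,0,0,-0.94,1],[0,0,0,0,0,-0.94,1],[0,0,0,0,0,-0.94,1]]]' 20
python3 - <<'E'
from h import *
plan([.4743,.1804,.022],1.48)
save("side","side1.png");s=save("top","top1.png")
a=cv2.resize(s["pixels"][150:270,240:340],(500,600),interpolation=cv2.INTER_CUBIC)
cv2.imwrite("pics/c6.png",a[...,::-1])
C=cloud(eyes.snapshot("side")); m=(np.abs(C[...,0]-.474)<.06)&(np.abs(C[...,1]-.18)<.08)&(C[...,2]>.08)
print("lowest gripper pts",np.sort(C[m][:,2])[:10].round(3)); 
E
```

```text
t: 8.4
tcp_pos: [0.4745, 0.1824, 0.1497]
tool_rot: [0.74, 0.672, 0.001, 0.0]
force: [1.0, 0.6, 1.6]
finger_gap: 0.999
gripper_force: 0.0
t: 9.8
tcp_pos: [0.476, 0.1816, 0.1496]
tool_rot: [0.041, 0.999, 0.0, 0.0]
force: [-0.3, 0.1, 0.1]
finger_gap: 0.999
gripper_force: 0.0
t 9.8 tcp [0.476  0.1816 0.1496] z [ 0.001  0.    -1.   ] head 1.488 tool d mm [  1.7  -1.4 127.6] frac [ 0.0021 -0.0018  0.1595] turn 0.07 F [-0.3  0.1  0.1] gap 0.999 0.0
lowest gripper pts [0.18  0.181 0.181 0.182 0.182 0.182 0.184 0.185 0.185 0.185]
```

View pics/c6.png

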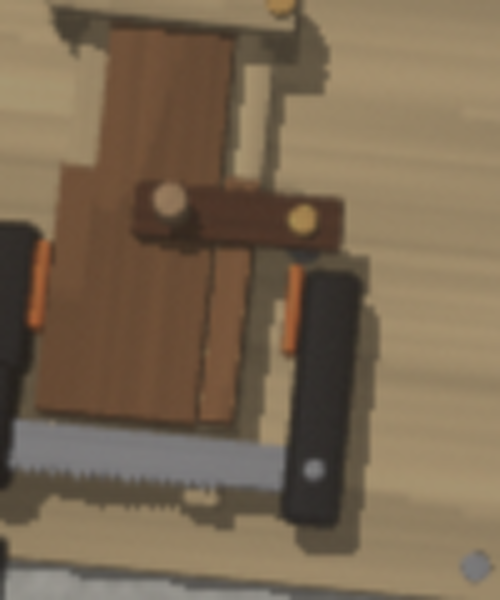

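```bash
python3 -m pendant '[[[0.0021,-0.0018,0.028,0,0,0,1],[0,0,0.028,0,0,0,1],[0,0,0.028,0,0,0,1],[0,0,0.028,0,0,0,1],[0,0,0.028,0,0,0,1],[0,0,0.028,0,0,0,1],[0,0,0,0,0,0,1],[0,0,0,0,0,0,0.68],[0,0,0,0,0,0,0.68],[0,0,0,0,0,0,0.68],[0,0,0,0,0,0,0.68]]]' 20
python3 - <<'E'
from h import *
plan([.4743,.1804,.022],1.48)
s=eyes.snapshot("side")
cv2.imwrite("pics/c7.png",cv2.resize(s["pixels"][140:240,210:350],(700,500),interpolation=cv2.INTER_CUBIC)[...,::-1])
E
```

```text
t: 11.05
tcp_pos: [0.4745, 0.1801, 0.0158]
tool_rot: [0.044, 0.999, 0.0, 0.001]
force: [0.6, -0.4, -0.2]
finger_gap: 0.679
gripper_force: 0.0
t 11.05 tcp [0.4745 0.1801 0.0158] z [ 0.002  0.    -1.   ] head 1.484 tool d mm [ 0.2  0.2 -6.2] frac [ 0.0003  0.0003 -0.0077] turn 0.03 F [ 0.6 -0.4 -0.2] gap 0.679 0.0
```

View pics/c7.png

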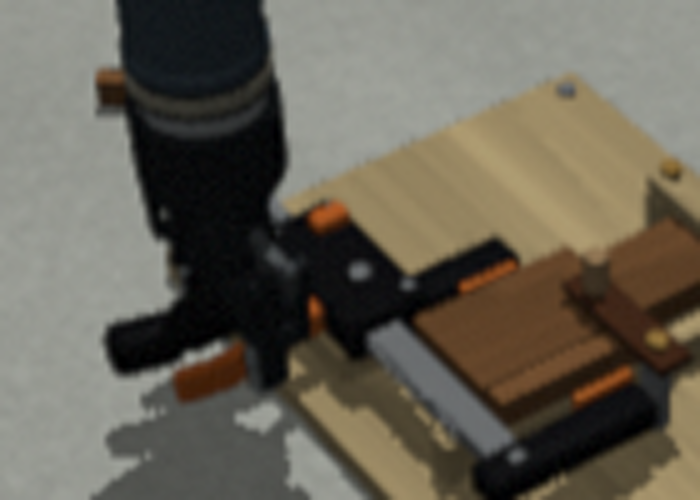

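```bash
python3 -m pendant '[[[0,0,0,0,0,0,0.65],[0,0.0015,0,0,0,0,0.62],[0,0.0015,0,0,0,0,0.59],[0,0.0015,0,0,0,0,0.56],[0,0.0015,0,0,0,0,0.53]]]' 20
python3 -m pendant '[[[0,0.0015,0,0,0,0,0.5],[0,0.0015,0,0,0,0,0.47],[0,0.0015,0,0,0,0,0.44],[0,0.0015,0,0,0,0,0.41],[0,0,0,0,0,0,0.39],[0,0,0,0,0,0,0.39]]]' 20
```

```text
t: 11.6
tcp_pos: [0.4749, 0.1863, 0.0165]
tool_rot: [0.044, 0.999, 0.001, 0.001]
force: [-0.6, 1.7, 8.1]
finger_gap: 0.53
gripper_force: 5.7
t: 12.2
tcp_pos: [0.4755, 0.1906, 0.017]
tool_rot: [0.044, 0.999, 0.001, 0.002]
force: [-2.9, 3.0, 14.2]
finger_gap: 0.428
gripper_force: 19.7
```

```bash
for i in 2 3 4; do python3 -m pendant '[[[0,-0.003,0,0,0,0,0.5],[0,-0.003,0,0,0,0,0.6],[0,-0.003,0,0,0,0,0.68],[0,-0.003,0,0,0,0,0.7],[0,0,0,0,0,0,0.7],[0,0,0,0,0,0,0.7],[0,0,0,0,0,0,0.65],[0,0.0015,0,0,0,0,0.62],[0,0.0015,0,0,0,0,0.59],[0,0.0015,0,0,0,0,0.56],[0,0.0015,0,0,0,0,0.53],[0,0.0015,0,0,0,0,0.5],[0,0.0015,0,0,0,0,0.47],[0,0.0015,0,0,0,0,0.44],[0,0.0015,0,0,0,0,0.41],[0,0,0,0,0,0,0.39],[0,0,0,0,0,0,0.39]]]' 20 | grep -v rot; done
python3 - <<'E'
from h import *
s=eyes.snapshot("top")
cv2.imwrite("pics/c8.png",cv2.resize(s["pixels"][150:270,240:340],(500,600),interpolation=cv2.INTER_CUBIC)[...,::-1])
h=cv2.cvtColor(s["pixels"],cv2.COLOR_RGB2HSV)
m=(h[...,0]<14)&(h[...,1]>170)&(h[...,2]>110); m[:,:285]=0;m[:180]=0;m[260:]=0;m[:,330:]=0
v,u=np.nonzero(m);print(len(u),u.min(),u.mean(),u.max(),v.mean())
E
```

```text
t: 13.9
tcp_pos: [0.4749, 0.1906, 0.0165]
force: [-1.8, 2.8, 13.9]
finger_gap: 0.43
gripper_force: 19.8
t: 15.6
tcp_pos: [0.475, 0.1906, 0.0165]
force: [-2.5, 4.2, 14.4]
finger_gap: 0.431
gripper_force: 19.7
t: 17.3
tcp_pos: [0.4749, 0.1903, 0.0166]
force: [-2.3, 1.9, 15.1]
finger_gap: 0.435
gripper_force: 19.0Traceback (most recent call last):
  File "<stdin>", line 6, in <module>
    return umr_minimum(a, axis, None, out, keepdims, initial, where)
ValueError: zero-size array to reduction operation minimum which has no identity
```

View pics/c8.png

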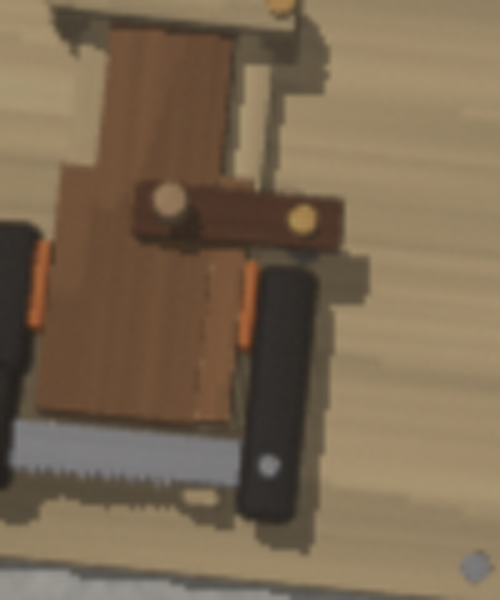

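```bash
python3 -m pendant '[[[0,-0.003,0,0,0,0,0.5],[0,-0.003,0,0,0,0,0.6],[0,-0.003,0,0,0,0,0.68],[0,-0.003,0,0,0,0,0.7],[0,0,0,0,0,0,0.7],[0,0,0,0,0,0,0.7],[0,0,0,0,0,0,0.65],[0,0.0015,0,0,0,0,0.62],[0,0.0015,0,0,0,0,0.59],[0,0.0015,0,0,0,0,0.56],[0,0.0015,0,0,0,0,0.53]]]' 20 | grep -v rot
python3 -m pendant '[[[0,0.001,0,0,0,0,0.51],[0,0.001,0,0,0,0,0.49],[0,0.001,0,0,0,0,0.47]]]' 20|grep -v rot
python3 -m pendant '[[[0,0.001,0,0,0,0,0.45],[0,0.001,0,0,0,0,0.43],[0,0.001,0,0,0,0,0.41],[0,0,0,0,0,0,0.39],[0,0,0,0,0,0,0.39]]]' 20|grep -v rot
```

```text
t: 18.45
tcp_pos: [0.4739, 0.1852, 0.0161]
force: [-3.4, -3.9, 13.4]
finger_gap: 0.554
gripper_force: 18.3
t: 18.75
tcp_pos: [0.4737, 0.1859, 0.0162]
force: [-2.9, -10.9, 14.3]
finger_gap: 0.542
gripper_force: 18.3
t: 19.25
tcp_pos: [0.4735, 0.1866, 0.0163]
force: [-2.0, -14.7, 16.4]
finger_gap: 0.52
gripper_force: 18.0
```

```bash
python3 -m pendant '[[[0,-0.0015,0,0,0,0,0.39],[0,-0.0015,0,0,0,0,0.39],[0,0,0,0,0,0,0.39],[0,0,0,0,0,0,0.39],[0,0,0,0,0,0,0.39]]]' 20|grep -v rot
python3 - <<'E'
from h import *
s=eyes.snapshot("top");t=eyes.snapshot("side")
a=cv2.resize(s["pixels"][180:250,240:310],(500,500),interpolation=cv2.INTER_CUBIC)
b=cv2.resize(t["pixels"][170:230,290:326],(300,500),interpolation=cv2.INTER_CUBIC)
cv2.imwrite("pics/c9.png",np.hstack([a,b])[...,::-1])
E
```

```text
t: 19.75
tcp_pos: [0.4736, 0.1865, 0.0163]
force: [-2.6, -4.2, 14.7]
finger_gap: 0.526
gripper_force: 22.6
```

View pics/c9.png

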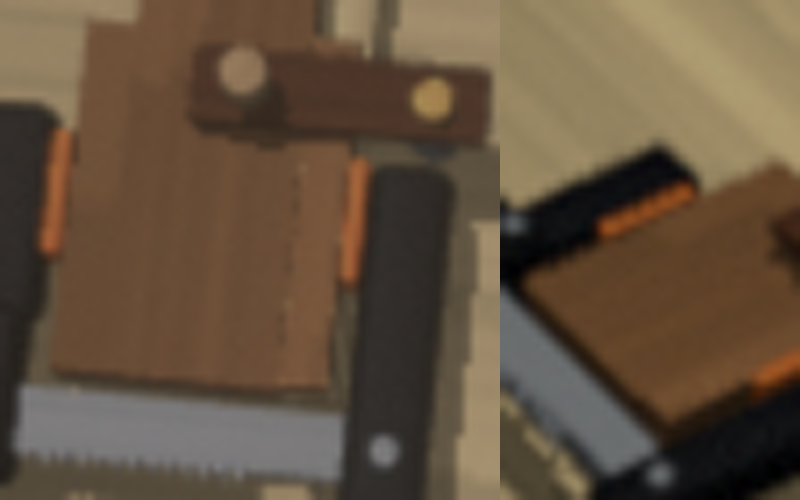

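```bash
python3 -m pendant '[[[0,0,0,0,0,0,0.39],[0,0,0,0,0,0,0.39],[0,0,0,0,0,0,0.39],[0,0,0,0,0,0,0.39],[0,0,0,0,0,0,0.39]]]' 20|grep -v rot
python3 -c "
from station import job
print(job.sign_off())"
```

```text
t: 20.35
tcp_pos: [0.4736, 0.1865, 0.0163]
force: [-2.9, -3.3, 14.7]
finger_gap: 0.526
gripper_force: 22.6
the job is handed in; nothing more can be done
None
```

I signed the job off at about 20 s, still holding the trigger squeezed, with the hold-down lying square across the ear and headstock. The trigger stalled partway through the fifth stroke. The pads then measured about 77–78 mm apart (78 mm is home), so the jaw appears to have pressed the ear home. Grip force read about 22.6 N, more than the 10 N asked because the gripper's minimum is 20 N, and I estimate that puts about 50 N on the ear at most. Jaw force and the ear's exact position were not measured directly, and the sign-off returned no verdict.

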